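Stir the polishing balls and snap the tub shut

TASK

Take the wooden stirrer out of its block, stir the porcelain balls in the polishing tub with wide round strokes close to the tub's floor, well over one full turn (two turns are ample), then stand it back in the block's hole. Then put the lid on the tub and press it down until it snaps in under all the spring clips and sits fully home and level, and keep pressing it firmly (about 15 N) onto the rim: finish while still holding the lid pressed down, without letting go. Keep all the balls in the tub and do not disturb the jar, the hammer or the mould.

Things in the scene. Friction and masses are not known exactly. Their poses are not given: they have to be found in the camera images.
- tub: Round grey open polishing tub fixed to the bench: inner radius 46 mm (all sizes in mm), outer 50, rim 80 and inner floor 12 above the bench, on a steel foot disc of radius 78, 10 high. Origin on its axis at bench level, z up. Four steel spring clips stand round it at 45, 135, 225 and 315 degrees from its x axis: posts 20 wide, out to radius 76, 84 high, each with a ball nose.
- rim: Black seal ring fixed on the tub's upper edge, the rim: inner radius 46 mm, outer 51, 5 high, top 80 above the bench; origin on the tub's axis, 75 above the bench. The lid's flange lies on it when fully home; it is hard, does not give.
- tub_snap (a point): Point on the tub's axis, level with the clips' ball noses (93 mm above the bench): noses of radius 8, centres 59 from the axis, each giving way outwards only (spring 2.5 N/mm, preload 2.5 N). The lid's flange meets them 19 above the rim, goes down against 8 to 20 N; about 12 above the rim the force drops suddenly, and over the last 7 the noses pull the lid down onto the rim.
- lid: Grey snap lid, loose, 112 to 224 g, upright on the bench left or right of the tub (the block on the other side). Origin at the centre of its underside, z up. Tapered plug 0 to 20 mm up (radius 36 to 43) that enters the mouth; flange disc of radius 54, 20 to 26 up; round knob of diameter 28, 26 to 60 up. Home: origin 60 above the tub's origin, same axis, any yaw.
- lid_knob (a point): Centre of the knob's top, 60 mm above the lid's origin.
- stirrer: Wooden stirrer standing upright in the hole of the wooden block, loose, 49 to 98 g. Origin at its lower tip, z up along it: round stem of diameter 12 mm with a rounded tip, from 0 to 116; collar disc of diameter 38 from 116 to 124; round handle of diameter 18 from 124 to 174. The collar rests on the block's top, and the tip is then 4 above the bench.
- stirrer_tip (a point): The stirrer's lower tip, its origin.
- stirrer_grip (a point): Middle of the stirrer's handle, 149 mm above the tip, 25 mm above the collar.
- block: Light wooden block fixed to the bench, 80 x 80 x 120 mm high, origin at the centre of its underside, z up, with one upright hole through its centre.
- block_hole0 (a point): Centre of the mouth of the block's hole, diameter 22 mm, at the block's top, 120 mm above the bench.
- jar: Bystander: small amber glass jar, diameter 56, 75 mm high, origin under its centre.
- hammer: Bystander: hammer lying on the bench, 220 mm long, origin on its underside.
- mould: Bystander: dark steel ingot mould, 50 x 90 x 30 mm high, origin under its centre.
- bead0_center (a point): Centre of one of eight loose white porcelain balls, diameter 20 mm, 12 g each, lying spread out on the tub's floor.
- bead1_center (a point): Centre of one of eight loose white porcelain balls, diameter 20 mm, 12 g each, lying spread out on the tub's floor.
- bead2_center (a point): Centre of one of eight loose white porcelain balls, diameter 20 mm, 12 g each, lying spread out on the tub's floor.
- bead3_center (a point): Centre of one of eight loose white porcelain balls, diameter 20 mm, 12 g each, lying spread out on the tub's floor.
- bead4_center (a point): Centre of one of eight loose white porcelain balls, diameter 20 mm, 12 g each, lying spread out on the tub's floor.
- bead5_center (a point): Centre of one of eight loose white porcelain balls, diameter 20 mm, 12 g each, lying spread out on the tub's floor.
- bead6_center (a point): Centre of one of eight loose white porcelain balls, diameter 20 mm, 12 g each, lying spread out on the tub's floor.
- bead7_center (a point): Centre of one of eight loose white porcelain balls, diameter 20 mm, 12 g each, lying spread out on the tub's floor.
There are look-alikes about, which are no part of the job. Leave any purple or turquoise look-alike of the lid alone.

How it is judged:
By the outcome, as a careful person would: the job done as asked, in the order asked, and still so for the second after the job is handed in, while the arm keeps its last pose, push and grip.
It also fails if it takes over 72 s, if anything falls off the work surface, if the arm or the gripper's body presses on something with over 40 N, if the wrist force passes 120 N, or if a joint passes its speed limit or range.

ROBOT

A 7-joint arm with a two-finger parallel gripper is mounted at the origin on the work surface. World frame = base frame: x ahead of the robot, y to its left, z up, the work surface at z = 0. Lengths are in m, angles in rad, forces in N, time in s.
With the tool pointing down it reaches from about 0.4 to 0.875 m from the base axis. Payload 19.3 kg.
Tool frame: the origin (TCP) lies at the very end of the fingers, on their centre line; the grasp point (between the pads) lies 19 mm behind it; z points along the fingers, y is the line along which they close (so a half turn about z gives the same grasp; the last joint's range is limited). The gripper opens to 85 mm and grips with 20 to 120 N. Pads are 22 mm wide; open, the fingers measure 114 mm over their backs; the gripper's body (76 mm by 85 mm) begins 54 mm behind the grasp point. The pads swing forward as they close: fully open they stand 13 mm farther back than shut.
Start: joints at [1.116, 0.521, -0.036, 1.599, 0.021, 1.021, -0.113], TCP at [0.235, -0.579, 0.231] pointing down, gripper open.
Joint ranges: [-2.91, 2.91], [-0.3, 2.13], [-1.5, 1.42], [0.17, 2.43], [-1.26, 4.41], [0.16, 1.93], [-2.52, 2.52]. Speed limits (rad/s): [1.89, 1.89, 2.39, 2.39, 3.01, 3.01, 3.01].

INTERFACE

Orientations are given as [roll, pitch, yaw] about the fixed x, y, z axes, in that order (R = Rz(yaw) Ry(pitch) Rx(roll)).
In Python, from workcell import bot gives the robot as it stands.
- The arm moves only by the shell command python3 -m crank 'ROWS' [FORCE]. ROWS is a JSON object of lists of equal length, an entry for each row: "travel": the shift along the world's x, y, z in cm, a list of three; "turn": the turn, a rotation vector about the world's x, y, z in degrees, a list of three; "gripper": the closure, from 0 (fully open) to 1 (shut). A call has exactly 5 rows; each row is the pose to reach, as a shift and turn from the pose commanded when the call began; what a row does not reach only later rows make up. A row lasts 1/10 s, in which the tool goes at most 50 mm and 8.59 degrees, less where a joint would pass 70% of its speed; a pose out of reach is approached as far as the arm can. A call with a gripper value outside its range is refused whole. The fingers move at their own pace and stop on an object; FORCE is the grip in N (left out, the last holds). Time passes only in rows, so rows that repeat a pose let the fingers close, or fill a call up. It gives the time, the measured TCP pose, the force, the opening and the grip force at its end, in the units of the state.
- bot.observe(): the state, without advancing time (a new reading comes with each control period).
- bot.grab_frame(name): name is "scene" or "side" or "wrist"; returns a dict with "pixels" (420x560x3 uint8, red, green, blue), "fx", "fy", "cx", "cy" (pixels), "dist" ([k1, k2, p1, p2, k3] as OpenCV has them; the pictures are not rectified), "extrinsics" (4x4, takes a point from world to camera coordinates). Camera axes: x right, y down, z forward; pixel columns grow to the right and rows downward; lengths in m; the calibration is good to about 2 mm. A picture is of the moment at which its call begins. There is no depth.
- bot.job_done(): hands the job in; it is judged then, once.
The state is a dict: "clock": time; "qpos": joint angles; "qd": joint speeds; "joint_efforts": joint torques, N m; "position": TCP position; "tool_rot": TCP orientation; "force": force on the tool from outside, world axes, zero at the start; "moment": the same for the moment, N m; "grip_width": finger opening in m; "finger_force": force on a finger pad.
Only numpy, scipy, OpenCV 4.12 (cv2) and the standard library are available. Lean on these libraries where they do the work, as an engineer would, in place of code of your own. Each camera call takes 0.05 s, during which the arm holds its last target. There are 200 camera calls.

## Working session

There is one attempt and no reset: what is moved stays moved. The work goes in short steps, Python scripts to look and compute and a shell command to move; the robot and the scene stay as the last step left them, time stands still between calls to the robot, and variables do not carry over. Pictures are saved under pics/ and viewed, at most 14 in all, crops included, and the job is handed in when it is done.

```bash
mkdir -p pics; ls; cat > h.py <<'E'
from workcell import bot
import numpy as np, cv2, pickle
def snap(n,tag):
    f=bot.grab_frame(n); pickle.dump(f,open(f'pics/{tag}.pkl','wb'))
    cv2.imwrite(f'pics/{tag}.png',np.asarray(f['pixels'])[:,:,::-1]); return f
def load(tag): return pickle.load(open(f'pics/{tag}.pkl','rb'))
def K(f): return np.array([[f['fx'],0,f['cx']],[0,f['fy'],f['cy']],[0,0,1.]])
def ray(f,uv):
    p=cv2.undistortPoints(np.array([[uv]],float),K(f),np.array(f['dist'],float))[0,0]
    E=np.array(f['extrinsics']); R,t=E[:3,:3],E[:3,3]
    return -R.T@t, R.T@np.array([p[0],p[1],1])
def atz(f,uv,z):
    o,d=ray(f,uv); return o+d*(z-o[2])/d[2]
def proj(f,P):
    E=np.array(f['extrinsics'])
    return cv2.projectPoints(np.array(P,float).reshape(-1,1,3),cv2.Rodrigues(E[:3,:3])[0],E[:3,3],K(f),np.array(f['dist'],float))[0][:,0]
E
python3 - <<'E'
from h import *
a=snap('scene','s0');b=snap('side','d0')
for f in(a,b): print(ray(f,(280,210)))
cv2.imwrite('pics/both.png',cv2.resize(np.hstack([a['pixels'],b['pixels']])[:,:,::-1],None,fx=.71,fy=.71))
print(bot.observe())
E
```

```text
pics
(array([ 0.84812562, -0.4814748 ,  0.98113647]), array([-0.30676045,  0.41781008, -0.85520924]))
(array([0.30147965, 0.52464125, 0.62496596]), array([ 0.30752198, -0.71480316, -0.62814486]))
{'clock': 0.1, 'qpos': array([ 1.11582266,  0.52195028, -0.03633974,  1.59991387,  0.02123165,
        1.02111602, -0.11277769]), 'qd': array([-2.39390644e-04, -6.39452526e-04,  7.09383118e-04,  1.62193311e-04,
        1.28617056e-03, -1.12260661e-03, -1.77855943e-05]), 'joint_efforts': array([ 6.49196823e-03, -9.28495002e+01,  1.98563106e+00, -3.70536590e+01,
        1.82625692e-02,  5.32843347e-03,  4.47698778e-05]), 'position': array([ 0.2344532 , -0.57904797,  0.23079903]), 'tool_rot': array([-3.14059513e+00,  9.04257290e-05,  3.84811602e-01]), 'force': array([-0.03844432,  0.28206755,  0.03914845]), 'moment': array([ 0.00069682, -0.02510175, -0.00400924]), 'finger_force': 0.0, 'grip_width': 0.08538438685770228}
```

View pics/s0.png

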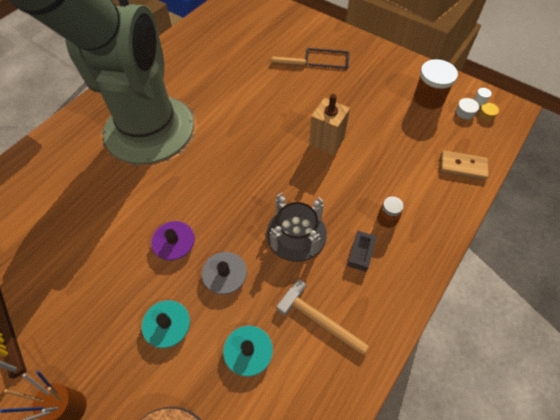

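View pics/d0.png

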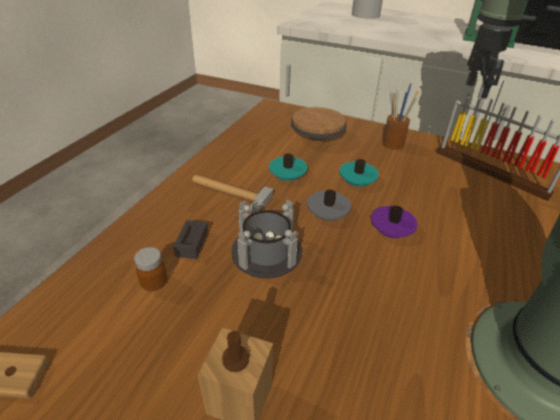

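The scene view shows the tub at (297,232), the block with the stirrer at (330,125) and the amber jar at (392,210). The mould is at (361,250) and the hammer at (320,315). Lid candidates are grey (224,272), purple (172,240), turquoise (165,323) and turquoise (248,350). I choose the grey one. The flat plate with two holes at (464,165) is not the block.

```bash
python3 - <<'E'
from h import *
a=load('s0')['pixels'][:,:,::-1];b=load('d0')['pixels'][:,:,::-1]
c=cv2.resize(a[85:305,185:365],None,fx=2.7,fy=2.7,interpolation=cv2.INTER_CUBIC)   # 486x594
cv2.imwrite('pics/cs.png',c)
c=cv2.resize(b[180:420,195:365],None,fx=2.5,fy=2.5,interpolation=cv2.INTER_CUBIC)
cv2.imwrite('pics/cd.png',c)
E
```

```text
(no output)
```

View pics/cs.png

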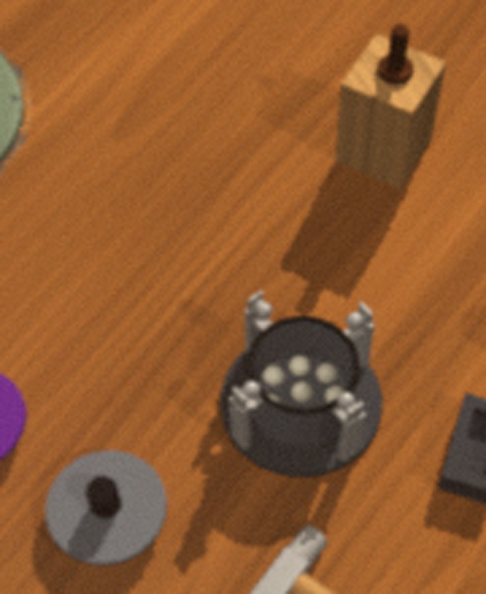

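View pics/cd.png

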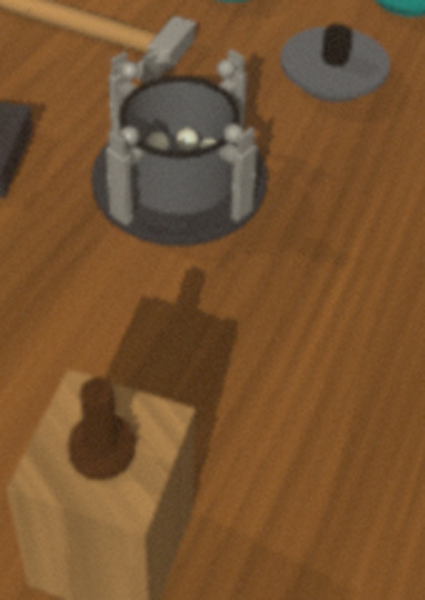

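The crops show the chosen grey lid with its black knob (scene crop (104,485)), the rim centre at about (303,364) and the stirrer collar at (395,69). The side crop shows the rim at (181,116), the lid flange at (335,63) and the collar at (101,445).

```bash
python3 - <<'E'
from h import *
a=load('s0');b=load('d0')
S=lambda p:(p[0]/2.7+185-.3,p[1]/2.7+85-.3); D=lambda p:(p[0]/2.5+195-.3,p[1]/2.5+180-.3)
for n,z,s,d in [('rim',.08,(303,364.5),(181,116.5)),('flange',.026,(106,506),(335,62)),('knobtop',.06,(101,484),(337,31)),
  ('collar',.128,(395,69),(101,445)),('handletop',.178,(400,32),(96,385)),('blk1',.12,(393,37),(148,528)),('blk2',.12,(444,64),(8,488)),('blk3',.12,(408,108),(72,372)),('blk4',.12,(341,84),(196,408))]:
    print(n,atz(a,S(s),z).round(4),atz(b,D(d),z).round(4))
# render model circles for check
def circ(c,r,z): t=np.linspace(0,6.283,73); return np.c_[c[0]+r*np.cos(t),c[1]+r*np.sin(t),0*t+z]
for n,z,r,s,d in [('rim',.08,.051,(303,364.5),(181,116.5)),('flange',.026,.054,(106,506),(335,62)),('collar',.128,.019,(395,69),(101,445)) ]:
    P=(atz(a,S(s),z)+atz(b,D(d),z))/2
    for f,q,o,k in((a,'s',(185,85),2.7),(b,'d',(195,180),2.5)):
        uv=(proj(f,circ(P,r,z))-o+.3)*k; print(n,q,uv.min(0).round(),uv.max(0).round())
E
```

```text
rim [ 0.5746 -0.0396  0.08  ] [ 0.5701 -0.0342  0.08  ]
flange [ 0.4981 -0.2354  0.026 ] [ 0.4954 -0.2296  0.026 ]
knobtop [ 0.4938 -0.2308  0.06  ] [ 0.4985 -0.2342  0.06  ]
collar [0.4689 0.2756 0.128 ] [0.467  0.2804 0.128 ]
handletop [0.4687 0.2761 0.178 ] [0.4695 0.2761 0.178 ]
blk1 [0.4393 0.3203 0.12  ] [0.4241 0.3077 0.12  ]
blk2 [0.5025 0.318  0.12  ] [0.5022 0.3205 0.12  ]
blk3 [0.5043 0.245  0.12  ] [0.5085 0.2422 0.12  ]
blk4 [0.432  0.2331 0.12  ] [0.4317 0.2324 0.12  ]
rim s [246. 314.] [359. 411.]
rim d [119.  76.] [241. 156.]
flange s [ 46. 448.] [167. 560.]
flange d [280.  28.] [389.  95.]
collar s [377.  54.] [414.  81.]
collar d [ 67. 410.] [136. 473.]
```

```bash

python3 -m crank '{"travel":[[3.1,3.8,0.5],[6.2,7.6,1],[9.3,11.4,1.5],[12.4,15.2,2],[15.5,19,2.5]],"turn":[[0,0,0],[0,0,0],[0,0,0],[0,0,0],[0,0,0]],"gripper":[0,0,0,0,0]}'
python3 -m crank '{"travel":[[2.2,4.2,0.5],[4.4,8.4,1],[6.6,12.6,1.5],[8.8,16.8,2],[11,21,2.5]],"turn":[[0,0,0],[0,0,0],[0,0,0],[0,0,0],[0,0,0]],"gripper":[0,0,0,0,0]}'
python3 -m crank '{"travel":[[-0.3,4.6,0],[-0.6,9.2,0],[-0.9,13.8,0],[-1.2,18.4,0],[-1.5,23,0]],"turn":[[0,0,0],[0,0,0],[0,0,0],[0,0,0],[0,0,0]],"gripper":[0,0,0,0,0]}'
python3 -m crank '{"travel":[[-0.3,4.6,0],[-0.6,9.2,0],[-0.9,13.8,0],[-1.2,18.4,0],[-1.5,22.6,0]],"turn":[[0,0,0],[0,0,0],[0,0,0],[0,0,0],[0,0,0]],"gripper":[0,0,0,0,0]}'
python3 -m crank '{"travel":[[0,0,0],[0,0,0],[0,0,0],[0,0,0],[0,0,0]],"turn":[[0,0,0],[0,0,0],[0,0,0],[0,0,0],[0,0,0]],"gripper":[0,0,0,0,0]}'
python3 - <<'E'
from h import *
f=snap('wrist','w1'); o=bot.observe();print(o['qpos'])
print(proj(f,[[.469,.277,.178],[.469,.277,.128]]), ray(f,(280,210)))
E
```

```text
clock: 0.6
position: [0.3904, -0.3875, 0.2564]
tool_rot: [-3.141, 0.0, 0.385]
force: [1.2, -0.4, 0.4]
grip_width: 0.0854
finger_force: 0.0
clock: 1.1
position: [0.5, -0.1774, 0.2814]
tool_rot: [-3.142, 0.0, 0.385]
force: [0.6, -0.1, -0.0]
grip_width: 0.0853
finger_force: 0.0
clock: 1.6
position: [0.484, 0.0524, 0.2813]
tool_rot: [3.141, 0.0, 0.385]
force: [0.7, 0.8, 0.1]
grip_width: 0.0854
finger_force: 0.0
clock: 2.1
position: [0.4689, 0.2788, 0.2811]
tool_rot: [-3.141, 0.0, 0.385]
force: [0.3, -0.7, 0.4]
grip_width: 0.0854
finger_force: 0.0
clock: 2.6
position: [0.4699, 0.2758, 0.2814]
tool_rot: [3.141, -0.0, 0.383]
force: [-0.3, 0.0, -0.1]
grip_width: 0.0854
finger_force: 0.0
[-0.3319423   0.36414373 -0.40611644  1.7368747   0.16105735  1.07329902
 -1.97860891]
[[281.86152244 214.31582308]
 [282.31070052 197.30175201]] (array([0.54100892, 0.30372278, 0.42338042]), array([-0.27107067, -0.09453221, -0.95807318]))
```

View pics/w1.png

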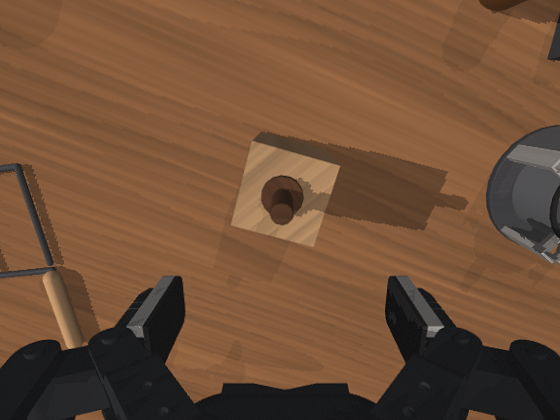

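The wrist view shows the handle top at (283,213) and the collar at (282,197), both as predicted. Next I descend and grip.

```bash

python3 -m crank '{"travel":[[0,0.1,-3],[0,0.1,-6],[0,0.1,-9],[0,0.1,-12],[0,0.1,-14.5]],"turn":[[0,0,0],[0,0,0],[0,0,0],[0,0,0],[0,0,0]],"gripper":[0,0,0,0,0]}'
python3 -m crank '{"travel":[[0,0,0],[0,0,0],[0,0,0],[0,0,0],[0,0,0]],"turn":[[0,0,0],[0,0,0],[0,0,0],[0,0,0],[0,0,0]],"gripper":[0.5,1,1,1,1]}' 90
python3 -m crank '{"travel":[[0,0,0],[0,0,0],[0,0,0],[0,0,0],[0,0,0]],"turn":[[0,0,0],[0,0,0],[0,0,0],[0,0,0],[0,0,0]],"gripper":[1,1,1,1,1]}' 90
python3 -m crank '{"travel":[[0,0,0],[0,0,1],[0,0,2],[0,0,3],[0,0,4]],"turn":[[0,0,0],[0,0,0],[0,0,0],[0,0,0],[0,0,0]],"gripper":[1,1,1,1,1]}' 90
```

```text
clock: 3.15
position: [0.4695, 0.2771, 0.1349]
tool_rot: [3.142, 0.001, 0.384]
force: [0.1, -0.2, 0.8]
grip_width: 0.0854
finger_force: 0.0
clock: 3.65
position: [0.4701, 0.2779, 0.1375]
tool_rot: [-3.141, -0.002, 0.384]
force: [-3.1, -3.2, 13.5]
grip_width: 0.0163
finger_force: 87.3
clock: 4.15
position: [0.4701, 0.2779, 0.1375]
tool_rot: [-3.142, -0.002, 0.385]
force: [-2.3, -1.6, 11.4]
grip_width: 0.0162
finger_force: 87.4
clock: 4.65
position: [0.4697, 0.2778, 0.1775]
tool_rot: [-3.141, -0.001, 0.385]
force: [-0.1, 0.2, -1.4]
grip_width: 0.0161
finger_force: 87.7
```

```bash

python3 -m crank '{"travel":[[0,0,2.5],[0,0,5],[0,0,7.5],[0,0,9],[0,0,10]],"turn":[[0,0,0],[0,0,0],[0,0,0],[0,0,0],[0,0,0]],"gripper":[1,1,1,1,1]}' 
python3 -m crank '{"travel":[[1,-3.1,0],[2.0,-6.3,0],[3.1,-9.5,0],[4.1,-12.6,0],[5.1,-15.7,0]],"turn":[[0,0,0],[0,0,0],[0,0,0],[0,0,0],[0,0,0]],"gripper":[1,1,1,1,1]}' 
python3 -m crank '{"travel":[[1,-3.1,0],[2.0,-6.3,0],[3.1,-9.5,0],[4.1,-12.6,0],[5.1,-15.7,0]],"turn":[[0,0,0],[0,0,0],[0,0,0],[0,0,0],[0,0,0]],"gripper":[1,1,1,1,1]}' 
python3 -m crank '{"travel":[[0,0,0],[0,0,0],[0,0,0],[0,0,0],[0,0,0]],"turn":[[0,0,0],[0,0,0],[0,0,0],[0,0,0],[0,0,0]],"gripper":[1,1,1,1,1]}' 
python3 - <<'E'
from h import *
a=snap('scene','s2');b=snap('side','d2');p=bot.observe()['position']
for f in(a,b): print(proj(f,[[p[0],p[1],.144],[p[0],p[1],.26],[.572,-.037,.08],[.572,-.037,.012]]))
A=cv2.resize(a['pixels'][120:280,230:370],None,fx=2.8,fy=2.8,interpolation=2)
B=cv2.resize(b['pixels'][120:280,200:340],None,fx=2.8,fy=2.8,interpolation=2)
cv2.imwrite('pics/ab2.png',np.hstack([A,B])[:,:,::-1])
E
```

```text
clock: 5.15
position: [0.4698, 0.2779, 0.2781]
tool_rot: [-3.141, -0.002, 0.385]
force: [0.2, 0.5, -1.7]
grip_width: 0.0159
finger_force: 87.7
clock: 5.65
position: [0.5207, 0.1193, 0.2764]
tool_rot: [-3.142, 0.0, 0.385]
force: [0.6, 0.6, -0.3]
grip_width: 0.0157
finger_force: 87.7
clock: 6.15
position: [0.5716, -0.0377, 0.2764]
tool_rot: [-3.141, 0.0, 0.385]
force: [0.3, 1.0, -0.8]
grip_width: 0.0157
finger_force: 87.7
clock: 6.65
position: [0.5715, -0.0355, 0.2764]
tool_rot: [-3.141, -0.0, 0.386]
force: [-0.7, 0.2, -0.8]
grip_width: 0.0158
finger_force: 87.9
[[297.54615436 204.07800113]
 [299.20288073 174.5822421 ]
 [296.65431955 218.39832487]
 [295.91378151 231.62030101]]
[[266.92694612 201.49109182]
 [267.1242565  150.84648869]
 [266.87659997 225.26527966]
 [266.79532858 248.48873189]]
```

View pics/ab2.png

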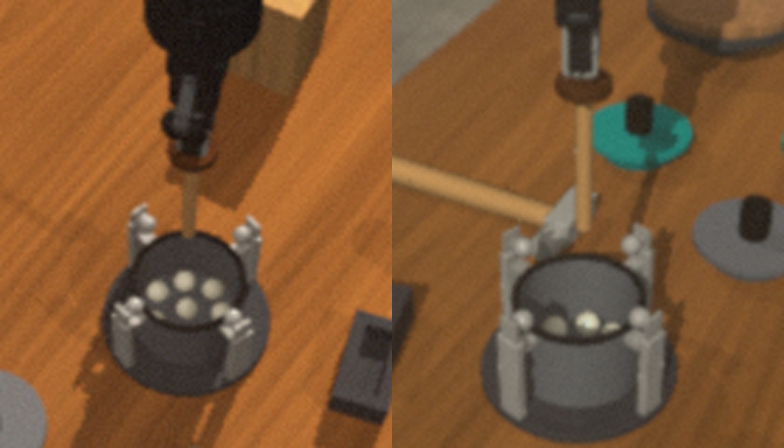

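The stirrer hangs straight, with its tip at scene crop (188,237). Balls are visible at (159,291), (184,281), (212,289), (186,308), (221,312) and (160,316). I'll find a gap between them.

```bash
python3 - <<'E'
from h import *
a=load('s2');c=np.array([.572,-.037])
for p in [(159,291),(184,281),(212,289),(186,308),(221,312),(160,316)]:
    P=atz(a,(p[0]/2.8+230-.3,p[1]/2.8+120-.3),.022)[:2]-c; print((P*1e3).round(1),np.hypot(*P)*1e3,np.degrees(np.arctan2(P[1],P[0])))
E
```

```text
[-30.2   0.5] 30.251613364731384 179.07295372218445
[-17.6  22.6] 28.655670562393176 127.79815292210951
[ 8.3 30.7] 31.788917668599126 74.88312703324303
[0.1 0.3] 0.342119522922738 68.71405047162484
[28.4 15.5] 32.39039004275647 28.574903947457198
[-14.4 -20.3] 24.875516212242648 -125.39678991924848
```

```bash

python3 -m crank '{"travel":[[1.05,-1.2,0],[1.05,-1.2,-2],[1.05,-1.2,-4.5],[1.05,-1.2,-7],[1.05,-1.2,-9.5]],"turn":[[0,0,0],[0,0,0],[0,0,0],[0,0,0],[0,0,0]],"gripper":[1,1,1,1,1]}' 
python3 -m crank '{"travel":[[0,0,-0.8],[0,0,-1.6],[0,0,-2.4],[0,0,-3.1],[0,0,-3.1]],"turn":[[0,0,0],[0,0,0],[0,0,0],[0,0,0],[0,0,0]],"gripper":[1,1,1,1,1]}'
```

```text
clock: 7.25
position: [0.5825, -0.0489, 0.1803]
tool_rot: [3.141, -0.0, 0.384]
force: [0.7, -0.6, -0.7]
grip_width: 0.0156
finger_force: 87.9
clock: 7.75
position: [0.5819, -0.0483, 0.1498]
tool_rot: [-3.141, 0.0, 0.385]
force: [-0.0, 0.1, -1.4]
grip_width: 0.0161
finger_force: 87.9
```

Tip is clear of the floor and balls, with no contact force. Next I stir.

```bash

python3 -m crank '{"travel":[[0.82,-0.88,0],[1.51,0.06,0],[1.75,1.2,0],[1.51,2.34,0],[0.82,3.28,0]],"turn":[[0,0,0],[0,0,0],[0,0,0],[0,0,0],[0,0,0]],"gripper":[1,1,1,1,1]}' 
python3 -m crank '{"travel":[[-1.0,0.58,0],[-2.16,0.7,0],[-3.27,0.34,0],[-4.14,-0.43,0],[-4.61,-1.5,0]],"turn":[[0,0,0],[0,0,0],[0,0,0],[0,0,0],[0,0,0]],"gripper":[1,1,1,1,1]}' 
python3 -m crank '{"travel":[[0,-1.16,0],[0.47,-2.23,0],[1.34,-3.0,0],[2.45,-3.36,0],[3.61,-3.24,0]],"turn":[[0,0,0],[0,0,0],[0,0,0],[0,0,0],[0,0,0]],"gripper":[1,1,1,1,1]}' 
python3 -m crank '{"travel":[[1.0,0.58,0],[1.69,1.52,0],[1.93,2.66,0],[1.69,3.8,0],[1.0,4.74,0]],"turn":[[0,0,0],[0,0,0],[0,0,0],[0,0,0],[0,0,0]],"gripper":[1,1,1,1,1]}'
```

```text
clock: 8.25
position: [0.5904, -0.0143, 0.1504]
tool_rot: [3.142, -0.001, 0.385]
force: [-1.0, -2.6, -0.2]
grip_width: 0.0157
finger_force: 88.0
clock: 8.75
position: [0.5443, -0.0301, 0.1511]
tool_rot: [3.141, -0.003, 0.386]
force: [2.1, -0.8, -0.7]
grip_width: 0.0159
finger_force: 88.5
clock: 9.25
position: [0.5808, -0.062, 0.1498]
tool_rot: [-3.139, 0.001, 0.385]
force: [-2.6, 6.1, -0.2]
grip_width: 0.0158
finger_force: 88.7
clock: 9.75
position: [0.5899, -0.0141, 0.1502]
tool_rot: [-3.141, 0.0, 0.386]
force: [1.2, -0.4, -1.2]
grip_width: 0.016
finger_force: 88.6
```

```bash

python3 -m crank '{"travel":[[-1.0,0.58,0],[-2.16,0.7,0],[-3.27,0.34,0],[-4.14,-0.43,0],[-4.61,-1.5,0]],"turn":[[0,0,0],[0,0,0],[0,0,0],[0,0,0],[0,0,0]],"gripper":[1,1,1,1,1]}' 
python3 -m crank '{"travel":[[0,-1.16,0],[0.47,-2.23,0],[1.34,-3.0,0],[2.45,-3.36,0],[3.61,-3.24,0]],"turn":[[0,0,0],[0,0,0],[0,0,0],[0,0,0],[0,0,0]],"gripper":[1,1,1,1,1]}' 
python3 -m crank '{"travel":[[1.0,0.58,0],[1.69,1.52,0],[1.93,2.66,0],[1.69,3.8,0],[1.0,4.74,0]],"turn":[[0,0,0],[0,0,0],[0,0,0],[0,0,0],[0,0,0]],"gripper":[1,1,1,1,1]}'
python3 -m crank '{"travel":[[-1.0,0.0,0],[-1.9,-1.0,0],[-1.9,-2.1,0],[-1.9,-2.1,0.5],[-1.9,-2.1,2]],"turn":[[0,0,0],[0,0,0],[0,0,0],[0,0,0],[0,0,0]],"gripper":[1,1,1,1,1]}' 
python3 -m crank '{"travel":[[0,0,2],[0,0,4.5],[0,0,7],[0,0,9.5],[0,0,11]],"turn":[[0,0,0],[0,0,0],[0,0,0],[0,0,0],[0,0,0]],"gripper":[1,1,1,1,1]}' 
python3 - <<'E'
from h import *
a=snap('scene','s3');b=snap('side','d3');p=bot.observe()['position'];print(p)
z=p[2]
for f in(a,b): print(proj(f,[[p[0],p[1],z-.1335],[p[0],p[1],z-.0175]]))
A=cv2.resize(a['pixels'][120:280,230:370],None,fx=2.8,fy=2.8,interpolation=2)
B=cv2.resize(b['pixels'][120:280,200:340],None,fx=2.8,fy=2.8,interpolation=2)
cv2.imwrite('pics/ab3.png',np.hstack([A,B])[:,:,::-1])
E
```

```text
clock: 10.25
position: [0.543, -0.0313, 0.1505]
tool_rot: [3.142, 0.001, 0.385]
force: [-0.9, 0.1, -1.0]
grip_width: 0.016
finger_force: 88.8
clock: 10.75
position: [0.5802, -0.0642, 0.1498]
tool_rot: [-3.141, 0.002, 0.383]
force: [-8.7, 4.3, 2.6]
grip_width: 0.0159
finger_force: 93.9
clock: 11.25
position: [0.5899, -0.0147, 0.1502]
tool_rot: [3.141, 0.0, 0.385]
force: [-2.8, -3.5, -0.5]
grip_width: 0.0165
finger_force: 92.1
clock: 11.75
position: [0.5709, -0.0374, 0.1699]
tool_rot: [-3.141, 0.001, 0.383]
force: [-1.0, -0.4, -0.5]
grip_width: 0.0159
finger_force: 92.0
clock: 12.25
position: [0.572, -0.0368, 0.2827]
tool_rot: [3.141, -0.002, 0.384]
force: [-0.1, 0.5, -0.0]
grip_width: 0.0163
finger_force: 92.0
[ 0.57235754 -0.03678526  0.2826338 ]
[[297.67646458 203.36685064]
 [299.35705035 173.62361865]]
[[266.76429079 199.06627926]
 [266.94698053 148.02574319]]
```

View pics/ab3.png

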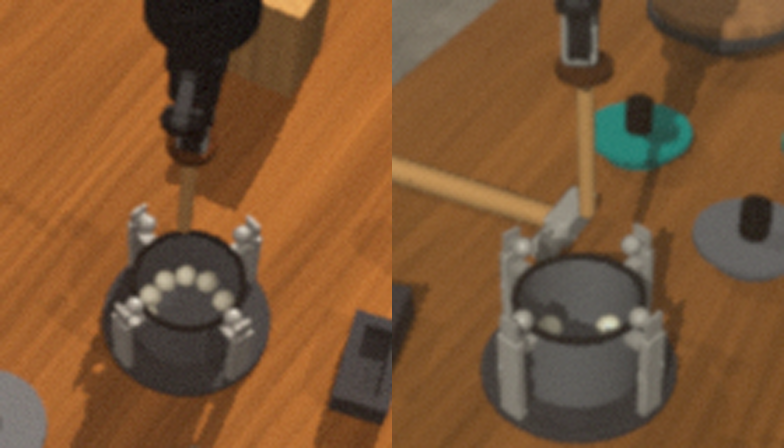

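The balls are pushed round the wall and all still inside. The stirrer leans slightly: its tip is at scene crop (185,232) and side crop (197,216). I'll triangulate the tip offset.

```bash
python3 - <<'E'
from h import *
def tri(a,ua,b,ub):
    (o1,d1),(o2,d2)=ray(a,ua),ray(b,ub)
    s=np.linalg.lstsq(np.c_[d1,-d2],o2-o1,rcond=None)[0]; p,q=o1+s[0]*d1,o2+s[1]*d2
    return (p+q)/2,np.linalg.norm(p-q)
for t,A,B in [('2',(188,237),(192,231)),('3',(185,232),(197,216)),('3',(190,154),(193,67)),('2',(193,161),(192,84))]:
    c=lambda p,o:(p[0]/2.8+o[0]-.3,p[1]/2.8+o[1]-.3)
    print(t,tri(load('s'+t),c(A,(230,120)),load('d'+t),c(B,(200,120))))
E
```

```text
2 (array([ 0.56953668, -0.03667254,  0.14225488]), np.float64(0.0010754695505088825))
3 (array([ 0.5680562 , -0.04037377,  0.15359069]), np.float64(0.0021675845490755634))
3 (array([ 0.57277284, -0.0443878 ,  0.27022084]), np.float64(0.00017617784254315993))
2 (array([ 0.57306026, -0.04172515,  0.25884238]), np.float64(0.0018346176679463378))
```

```bash

python3 -m crank '{"travel":[[-0.6,2,0],[-1.6,5.2,0],[-2.7,8.4,0],[-3.7,11.6,0],[-4.7,14.8,0]],"turn":[[0,0,0],[0,0,0],[0,0,0],[0,0,0],[0,0,0]],"gripper":[1,1,1,1,1]}' 
python3 -m crank '{"travel":[[-1,3.2,0],[-2.1,6.4,0],[-3.2,9.6,0],[-4.2,12.8,0],[-5.3,16.2,0]],"turn":[[0,0,0],[0,0,0],[0,0,0],[0,0,0],[0,0,0]],"gripper":[1,1,1,1,1]}' 
python3 -m crank '{"travel":[[0,0.6,0],[0,0.6,0],[0,0.6,-0.5],[0,0.6,-1],[0,0.6,-1.5]],"turn":[[0,0,0],[0,0,0],[0,0,0],[0,0,0],[0,0,0]],"gripper":[1,1,1,1,1]}' 
python3 - <<'E'
from h import *
a=snap('scene','s4');b=snap('side','d4');p=bot.observe()['position'];print(p)
for f in(a,b): print(proj(f,[[p[0],p[1],p[2]-.1335],[.4695,.2775,.12]]))
A=cv2.resize(a['pixels'][60:180,270:390],None,fx=3.3,fy=3.3,interpolation=2)
B=cv2.resize(b['pixels'][280:400,180:300],None,fx=3.3,fy=3.3,interpolation=2)
cv2.imwrite('pics/ab4.png',np.hstack([A,B])[:,:,::-1])
E
```

```text
clock: 12.85
position: [0.5236, 0.1125, 0.2796]
tool_rot: [-3.141, 0.001, 0.384]
force: [-0.5, 0.3, -0.6]
grip_width: 0.0159
finger_force: 92.0
clock: 13.35
position: [0.4708, 0.2743, 0.2796]
tool_rot: [-3.142, 0.001, 0.384]
force: [0.9, -0.0, -1.6]
grip_width: 0.016
finger_force: 92.0
clock: 13.85
position: [0.4716, 0.2784, 0.2646]
tool_rot: [3.141, 0.0, 0.383]
force: [-0.4, -0.1, -0.3]
grip_width: 0.0159
finger_force: 92.0
[0.47125234 0.27869639 0.26440483]
[[332.43979637 109.17919448]
 [331.27897101 112.0075477 ]]
[[232.85608775 354.34540482]
 [234.80256389 358.35320269]]
```

View pics/ab4.png

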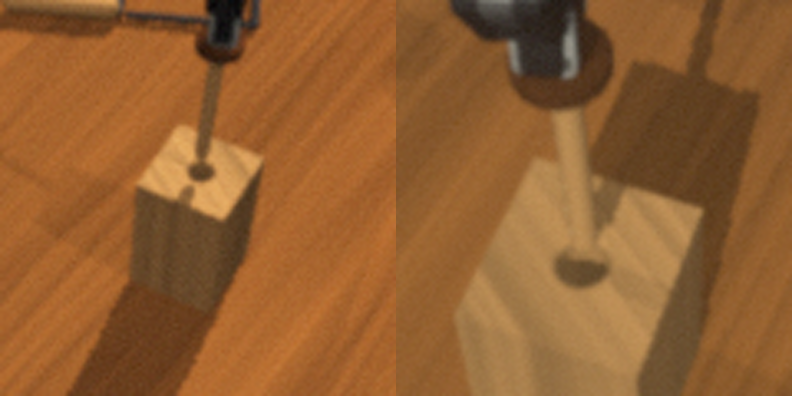

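The tip is at scene crop (203,157) and side crop (190,252), just above the hole at scene (202,172) and side (185,268). I'll compute the relative offset.

```bash
python3 - <<'E'
from h import *
a=load('s4');b=load('d4')
def tri(ua,ub):
    (o1,d1),(o2,d2)=ray(a,ua),ray(b,ub)
    s=np.linalg.lstsq(np.c_[d1,-d2],o2-o1,rcond=None)[0]; p,q=o1+s[0]*d1,o2+s[1]*d2
    return (p+q)/2,np.linalg.norm(p-q)
c=lambda p,o:(p[0]/3.3+o[0]-.3,p[1]/3.3+o[1]-.3)
for A,B in [((202,172),(185,268)),((203,157),(190,254))]:
    A=c(A,(270,60));B=c(B,(180,280)); print(tri(A,B)); print(atz(a,A,.131),atz(b,B,.131),atz(a,A,.12),atz(b,B,.12))
E
```

```text
(array([0.46722602, 0.27934966, 0.11782259]), np.float64(0.0002792637368833779))
[0.47315681 0.2678097  0.131     ] [0.46279881 0.28565976 0.131     ] [0.46830505 0.27750477 0.12      ] [0.46639118 0.28033794 0.12      ]
(array([0.46452032, 0.28059434, 0.13268882]), np.float64(0.0023527694741706066))
[0.46476085 0.28273317 0.131     ] [0.46403284 0.27920813 0.131     ] [0.45980045 0.29262133 0.12      ] [0.4676527  0.27374264 0.12      ]
```

```bash

python3 -m crank '{"travel":[[0.2,0,0],[0.2,-0.1,-0.8],[0.2,-0.1,-1.6],[0.2,-0.1,-2.4],[0.2,-0.1,-3.2]],"turn":[[0,0,0],[0,0,0],[0,0,0],[0,0,0],[0,0,0]],"gripper":[1,1,1,1,1]}' 
python3 -m crank '{"travel":[[0,0,-1.5],[0,0,-3],[0,0,-4.5],[0,0,-6],[0,0,-7.5]],"turn":[[0,0,0],[0,0,0],[0,0,0],[0,0,0],[0,0,0]],"gripper":[1,1,1,1,1]}'
```

```text
clock: 14.45
position: [0.4731, 0.2784, 0.2324]
tool_rot: [3.142, 0.0, 0.385]
force: [-0.7, 0.8, -0.4]
grip_width: 0.0158
finger_force: 92.0
clock: 14.95
position: [0.4731, 0.2785, 0.1572]
tool_rot: [-3.141, 0.0, 0.385]
force: [-0.5, 0.8, -0.1]
grip_width: 0.0161
finger_force: 92.0
```

```bash

python3 -m crank '{"travel":[[-0.1,0,-0.5],[-0.2,0,-1.0],[-0.3,-0.1,-1.5],[-0.3,-0.1,-1.7],[-0.3,-0.1,-1.9]],"turn":[[0,0,0],[0,0,0],[0,0,0],[0,0,0],[0,0,0]],"gripper":[1,1,1,1,1]}' 
python3 -m crank '{"travel":[[0,0,0],[0,0,0],[0,0,0],[0,0,0],[0,0,0]],"turn":[[0,0,0],[0,0,0],[0,0,0],[0,0,0],[0,0,0]],"gripper":[0.6,0.3,0,0,0]}' 20
python3 -m crank '{"travel":[[0,0,1.5],[0,0,4],[0,0,7],[0,0,10],[0,0,13]],"turn":[[0,0,0],[0,0,0],[0,0,0],[0,0,0],[0,0,0]],"gripper":[0,0,0,0,0]}'
python3 - <<'E'
from h import *
a=snap('scene','s5');b=snap('side','d5')
A=cv2.resize(a['pixels'][60:180,270:390],None,fx=3.3,fy=3.3,interpolation=2)
B=cv2.resize(b['pixels'][280:400,180:300],None,fx=3.3,fy=3.3,interpolation=2)
cv2.imwrite('pics/ab5.png',np.hstack([A,B])[:,:,::-1])
print(bot.observe()['qpos'])
E
```

```text
clock: 15.45
position: [0.4704, 0.2776, 0.1395]
tool_rot: [-3.142, -0.001, 0.385]
force: [0.7, 0.1, -0.5]
grip_width: 0.0157
finger_force: 92.0
clock: 15.95
position: [0.4703, 0.2775, 0.1394]
tool_rot: [-3.142, -0.0, 0.385]
force: [-0.4, 0.6, -0.1]
grip_width: 0.085
finger_force: 0.0
clock: 16.45
position: [0.4701, 0.2774, 0.2706]
tool_rot: [-3.141, -0.0, 0.385]
force: [1.6, -0.7, -0.6]
grip_width: 0.0856
finger_force: 0.0
[-0.33447013  0.37402062 -0.40680807  1.7457356   0.16843416  1.05056812
 -1.98562328]
```

View pics/ab5.png

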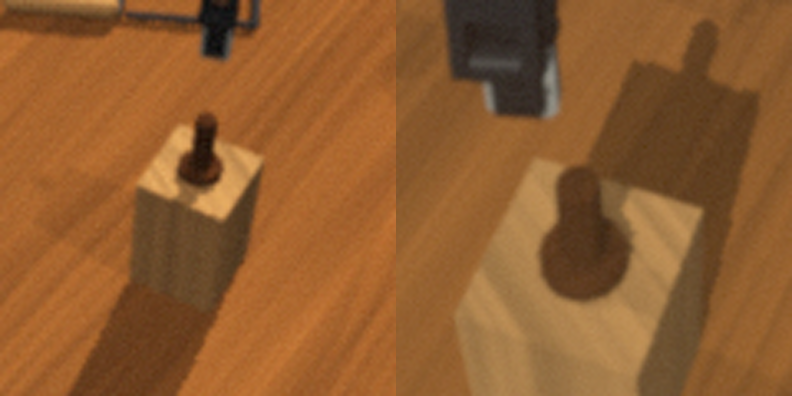

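The stirrer stands upright with its collar resting on the block, collar centred at (200,168). Next is the lid.

```bash

python3 -m crank '{"travel":[[1,-3,0],[2,-7,0],[3,-11.5,0],[4,-16,0],[5,-20.5,0]],"turn":[[0,0,0],[0,0,0],[0,0,0],[0,0,0],[0,0,0]],"gripper":[0,0,0,0,0]}' 
python3 -m crank '{"travel":[[0,-4.5,0],[0,-9,0],[0,-13.5,0],[0,-18,-0.5],[-0.5,-22,-1]],"turn":[[0,0,0],[0,0,0],[0,0,0],[0,0,0],[0,0,0]],"gripper":[0,0,0,0,0]}' 
python3 -m crank '{"travel":[[-0.9,-4.5,-1],[-1.8,-8.5,-2],[-1.8,-8.5,-3],[-1.8,-8.5,-4],[-1.8,-8.5,-4]],"turn":[[0,0,0],[0,0,0],[0,0,0],[0,0,0],[0,0,0]],"gripper":[0,0,0,0,0]}' 
python3 - <<'E'
from h import *
f=snap('wrist','w6'); o=bot.observe();print(o['position'],o['qpos'])
print(proj(f,[[.497,-.233,.06],[.497,-.233,.026]]))
t=np.linspace(0,6.283,49)
for x,y in[(.497,-.233)]:
  u=proj(f,np.c_[x+.054*np.cos(t),y+.054*np.sin(t),.026+0*t]);print(u.min(0),u.max(0))
E
```

```text
clock: 17.05
position: [0.5202, 0.0706, 0.2689]
tool_rot: [3.142, 0.0, 0.385]
force: [1.4, 0.7, 0.8]
grip_width: 0.0855
finger_force: 0.0
clock: 17.55
position: [0.515, -0.1498, 0.2587]
tool_rot: [3.141, 0.0, 0.384]
force: [0.5, -0.4, -0.4]
grip_width: 0.0857
finger_force: 0.0
clock: 18.05
position: [0.4969, -0.2313, 0.2178]
tool_rot: [-3.14, 0.001, 0.386]
force: [0.5, 0.7, 0.3]
grip_width: 0.0856
finger_force: 0.0
[ 0.49739169 -0.23123659  0.21871172] [ 0.48425638  0.42124826 -0.20974159  1.80853681  0.10622523  0.9239121
 -0.95624643]
[[286.16657316 196.02026942]
 [286.10480229 187.38377604]]
[231.23788717 131.13377149] [341.03730958 238.63076102]
```

View pics/w6.png

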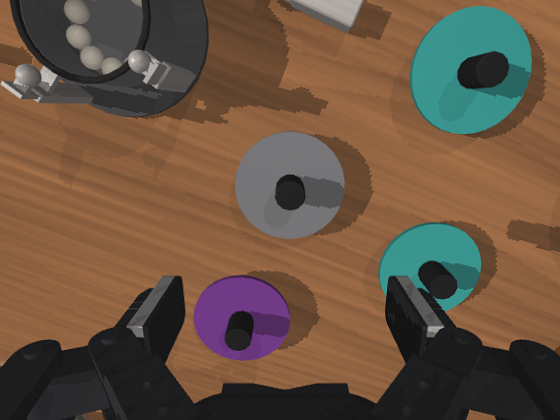

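The wrist view shows the grey lid's flange centre at (290,185), 4 px right of the prediction, with the knob top at (290,193).

```bash
python3 - <<'E'
from h import *
f=load('w6'); print(atz(f,(290,185.2),.026),atz(f,(290,193),.06))
E
```

```text
[ 0.50047095 -0.23571313  0.026     ] [ 0.50084084 -0.23510797  0.06      ]
```

```bash

python3 -m crank '{"travel":[[0.2,-0.3,-3],[0.2,-0.3,-7],[0.2,-0.3,-11],[0.2,-0.3,-14],[0.2,-0.3,-16]],"turn":[[0,0,0],[0,0,0],[0,0,0],[0,0,0],[0,0,0]],"gripper":[0,0,0,0,0]}' 
python3 -m crank '{"travel":[[0,0,-1],[0,0,-2.2],[0,0,-2.2],[0,0,-2.2],[0,0,-2.2]],"turn":[[0,0,0],[0,0,0],[0,0,0],[0,0,0],[0,0,0]],"gripper":[0,0,0.3,0.5,1]}' 60
python3 -m crank '{"travel":[[0,0,0],[0,0,0],[0,0,0],[0,0,0],[0,0,0]],"turn":[[0,0,0],[0,0,0],[0,0,0],[0,0,0],[0,0,0]],"gripper":[1,1,1,1,1]}' 110
```

```text
clock: 18.6
position: [0.4993, -0.2341, 0.0577]
tool_rot: [-3.14, 0.001, 0.387]
force: [0.0, 0.3, -0.8]
grip_width: 0.0851
finger_force: 0.0
clock: 19.1
position: [0.4998, -0.2357, 0.0382]
tool_rot: [3.141, -0.001, 0.385]
force: [-0.0, -0.2, 0.0]
grip_width: 0.0437
finger_force: 0.0
clock: 19.6
position: [0.4997, -0.2358, 0.0385]
tool_rot: [3.141, -0.001, 0.385]
force: [-3.9, 1.9, 14.9]
grip_width: 0.0249
finger_force: 107.3
```

```bash

python3 -m crank '{"travel":[[0,0,1],[0,0,3.5],[0,0,7],[0,0,10.5],[0,0,14]],"turn":[[0,0,0],[0,0,0],[0,0,0],[0,0,0],[0,0,0]],"gripper":[1,1,1,1,1]}' 
python3 -m crank '{"travel":[[1,3,0],[2.2,6.5,0],[3.6,10,0],[5,13.5,0],[6.1,16.6,0]],"turn":[[0,0,0],[0,0,0],[0,0,0],[0,0,0],[0,0,0]],"gripper":[1,1,1,1,1]}' 
python3 -m crank '{"travel":[[0.6,1.6,0],[1.2,3.3,0],[1.2,3.3,0],[1.2,3.3,0],[1.2,3.3,0]],"turn":[[0,0,0],[0,0,0],[0,0,0],[0,0,0],[0,0,0]],"gripper":[1,1,1,1,1]}' 
python3 - <<'E'
from h import *
a=snap('scene','s7');b=snap('side','d7');p=bot.observe()['position'];print(p)
t=np.linspace(0,6.283,49)
for q,f,o in(('s',a,(230,120)),('d',b,(200,120))):
  for n,c,r in(('flange',(p[0],p[1],p[2]-.0105),.054),('rim',(.572,-.037,.08),.051)):
    u=(proj(f,np.c_[c[0]+r*np.cos(t),c[1]+r*np.sin(t),c[2]+0*t])-o+.3)*2.8;print(q,n,u.min(0).round(),u.max(0).round())
A=cv2.resize(a['pixels'][120:280,230:370],None,fx=2.8,fy=2.8,interpolation=2)
B=cv2.resize(b['pixels'][120:280,200:340],None,fx=2.8,fy=2.8,interpolation=2)
cv2.imwrite('pics/ab7.png',np.hstack([A,B])[:,:,::-1])
E
```

```text
clock: 20.1
position: [0.499, -0.2354, 0.1794]
tool_rot: [3.141, -0.0, 0.385]
force: [0.2, -0.4, -1.4]
grip_width: 0.0245
finger_force: 108.3
clock: 20.6
position: [0.5608, -0.0676, 0.1781]
tool_rot: [3.141, -0.001, 0.385]
force: [0.6, 0.7, -0.9]
grip_width: 0.0247
finger_force: 108.4
clock: 21.1
position: [0.572, -0.0378, 0.1775]
tool_rot: [3.141, 0.0, 0.383]
force: [0.4, -0.3, -1.5]
grip_width: 0.0248
finger_force: 108.4
[ 0.57206317 -0.03759912  0.17742514]
s flange [123. 169.] [257. 281.]
s rim [129. 227.] [246. 328.]
d flange [111. 158.] [266. 250.]
d rim [120. 253.] [256. 343.]
```

View pics/ab7.png

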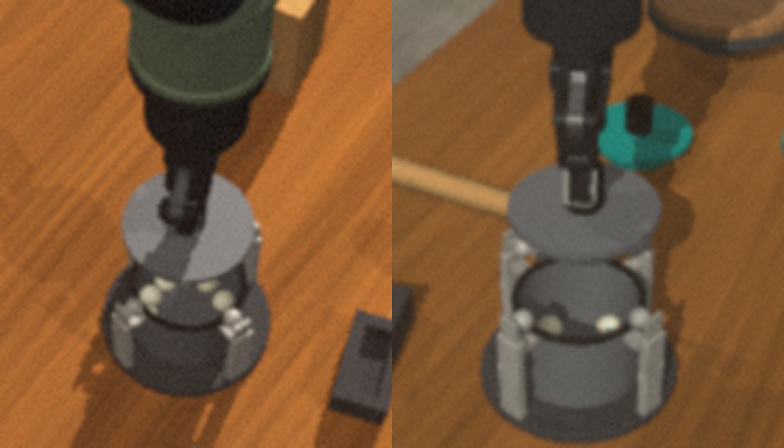

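The lid hangs level over the tub. Flange (189,225) relative to rim (189.5,279) matches the prediction apart from about 1 mm. I'll shift 1 mm in x and y and descend in stages.

```bash

python3 -m crank '{"travel":[[0.1,0.1,-1],[0.1,0.1,-2.5],[0.1,0.1,-4],[0.1,0.1,-5],[0.1,0.1,-5.5]],"turn":[[0,0,0],[0,0,0],[0,0,0],[0,0,0],[0,0,0]],"gripper":[1,1,1,1,1]}' 
python3 -m crank '{"travel":[[0,0,-0.2],[0,0,-0.4],[0,0,-0.6],[0,0,-0.8],[0,0,-0.8]],"turn":[[0,0,0],[0,0,0],[0,0,0],[0,0,0],[0,0,0]],"gripper":[1,1,1,1,1]}'
```

```text
clock: 21.7
position: [0.5728, -0.0356, 0.121]
tool_rot: [-3.141, 0.001, 0.385]
force: [-0.3, 0.4, -0.6]
grip_width: 0.0248
finger_force: 108.4
clock: 22.2
position: [0.5747, -0.0364, 0.1155]
tool_rot: [3.139, -0.003, 0.384]
force: [4.0, -5.6, 6.5]
grip_width: 0.0242
finger_force: 108.7
```

```bash

python3 -m crank '{"travel":[[0.1,-0.15,0],[0.1,-0.15,-0.1],[0.1,-0.15,-0.2],[0.1,-0.15,-0.2],[0.1,-0.15,-0.2]],"turn":[[0,0,0],[0,0,0],[0,0,0],[0,0,0],[0,0,0]],"gripper":[1,1,1,1,1]}'
```

```text
clock: 22.7
position: [0.5755, -0.0373, 0.1135]
tool_rot: [3.14, -0.003, 0.384]
force: [1.6, -2.2, 6.6]
grip_width: 0.0246
finger_force: 108.7
```

```bash

python3 -m crank '{"travel":[[0.05,-0.1,-0.1],[0.05,-0.1,-0.2],[0.05,-0.1,-0.3],[0.05,-0.1,-0.4],[0.05,-0.1,-0.4]],"turn":[[0,0,0],[0,0,0],[0,0,0],[0,0,0],[0,0,0]],"gripper":[1,1,1,1,1]}'
python3 -m crank '{"travel":[[0,0,-0.1],[0,0,-0.2],[0,0,-0.3],[0,0,-0.4],[0,0,-0.4]],"turn":[[0,0,0],[0,0,0],[0,0,0],[0,0,0],[0,0,0]],"gripper":[1,1,1,1,1]}'
```

```text
clock: 23.2
position: [0.5754, -0.038, 0.1088]
tool_rot: [3.141, -0.002, 0.385]
force: [2.7, 0.4, -1.8]
grip_width: 0.0249
finger_force: 108.2
clock: 23.7
position: [0.5748, -0.038, 0.1041]
tool_rot: [3.142, -0.0, 0.385]
force: [4.5, 0.5, -6.5]
grip_width: 0.0249
finger_force: 108.4
```

```bash

python3 -m crank '{"travel":[[0.05,0,-0.1],[0.1,0,-0.2],[0.1,0,-0.3],[0.1,0,-0.4],[0.1,0,-0.4]],"turn":[[0,0,0],[0,0,0],[0,0,0],[0,0,0],[0,0,0]],"gripper":[1,1,1,1,1]}'
python3 -m crank '{"travel":[[0,0,-0.1],[0,0,-0.2],[0,0,-0.3],[0,0,-0.3],[0,0,-0.3]],"turn":[[0,0,0],[0,0,0],[0,0,0],[0,0,0],[0,0,0]],"gripper":[1,1,1,1,1]}'
```

```text
clock: 24.2
position: [0.5756, -0.038, 0.1001]
tool_rot: [-3.141, 0.0, 0.385]
force: [0.2, 0.1, -5.0]
grip_width: 0.025
finger_force: 108.5
clock: 24.7
position: [0.576, -0.038, 0.0985]
tool_rot: [3.141, -0.001, 0.385]
force: [-8.2, -0.4, 20.1]
grip_width: 0.0251
finger_force: 111.8
```

```bash

python3 -m crank '{"travel":[[-0.05,0,0.02],[-0.05,0,0.02],[-0.05,0,0.02],[-0.05,0,0.02],[-0.05,0,0.02]],"turn":[[0,0,0],[0,0,0],[0,0,0],[0,0,0],[0,0,0]],"gripper":[1,1,1,1,1]}'
python3 -m crank '{"travel":[[0,0,0],[0,0,0],[0,0,0],[0,0,0],[0,0,0]],"turn":[[0,0,0],[0,0,0],[0,0,0],[0,0,0],[0,0,0]],"gripper":[1,1,1,1,1]}'
python3 - <<'E'
from h import *
a=snap('scene','s8');b=snap('side','d8');o=bot.observe();print(o['position'],o['tool_rot'],o['force'],o['moment'])
A=cv2.resize(a['pixels'][120:280,230:370],None,fx=2.8,fy=2.8,interpolation=2)
B=cv2.resize(b['pixels'][140:300,200:340],None,fx=2.8,fy=2.8,interpolation=2)
cv2.imwrite('pics/ab8.png',np.hstack([A,B])[:,:,::-1])
E
```

```text
clock: 25.2
position: [0.576, -0.0379, 0.0985]
tool_rot: [3.141, -0.002, 0.385]
force: [-2.7, 0.6, 13.6]
grip_width: 0.0244
finger_force: 110.2
clock: 25.7
position: [0.5759, -0.0379, 0.0985]
tool_rot: [3.141, -0.001, 0.385]
force: [-3.2, -0.4, 11.4]
grip_width: 0.0248
finger_force: 110.2
[ 0.57592893 -0.03793855  0.0985071 ] [ 3.14092897e+00 -1.50148836e-03  3.84707703e-01] [-2.54062067  0.57017769 13.41442804] [ 0.07167884  0.58211969 -0.00125045]
```

View pics/ab8.png

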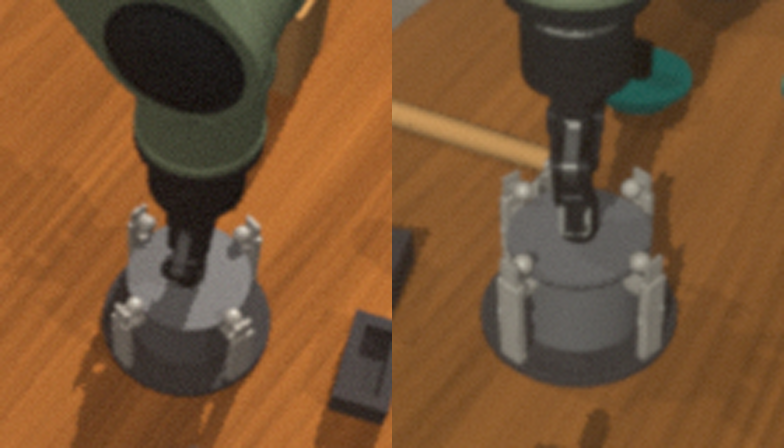

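The lid sits level on the rim, and all four noses are above its flange. The push is slightly under 15 N, so I'll raise it a little.

```bash

python3 -m crank '{"travel":[[-0.02,0,-0.03],[-0.02,0,-0.03],[-0.02,0,-0.03],[-0.02,0,-0.03],[-0.02,0,-0.03]],"turn":[[0,0,0],[0,0,0],[0,0,0],[0,0,0],[0,0,0]],"gripper":[1,1,1,1,1]}'
python3 -m crank '{"travel":[[0,0,0],[0,0,0],[0,0,0],[0,0,0],[0,0,0]],"turn":[[0,0,0],[0,0,0],[0,0,0],[0,0,0],[0,0,0]],"gripper":[1,1,1,1,1]}'
python3 -m crank '{"travel":[[0,0,0],[0,0,0],[0,0,0],[0,0,0],[0,0,0]],"turn":[[0,0,0],[0,0,0],[0,0,0],[0,0,0],[0,0,0]],"gripper":[1,1,1,1,1]}'
```

```text
clock: 26.3
position: [0.576, -0.038, 0.0985]
tool_rot: [3.141, -0.002, 0.385]
force: [-3.3, -0.0, 17.5]
grip_width: 0.0247
finger_force: 110.9
clock: 26.8
position: [0.5759, -0.038, 0.0985]
tool_rot: [3.141, -0.002, 0.385]
force: [-2.9, -1.2, 16.7]
grip_width: 0.0246
finger_force: 110.9
clock: 27.3
position: [0.5759, -0.038, 0.0985]
tool_rot: [3.141, -0.002, 0.385]
force: [-2.3, -0.4, 16.8]
grip_width: 0.0247
finger_force: 110.9
```

The push is steady at about 17 N, so I'm handing the job in.

```bash
python3 -c "
from workcell import bot
print(bot.job_done())"
```

```text
the job is handed in; nothing more can be done
None
```

I stirred the balls for about two turns, stood the stirrer back in the block, and snapped the lid in level under all four clips; I handed in at about 27 s with the arm still pressing it down at about 17 N, and the verdict was not shown.

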